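Loose bolt on the spice mill

TASK

The spice mill on the shop counter rattles. First switch it off: take the key out of its wooden stand, push it fully home into the lock cylinder of the switch box and turn it clockwise to its stop, leaving it in there; then tap the three look-alike steel bolt caps on the mill's deck from above, one after another, until you find the loose one, which sinks a few millimetres under the tap. Lift that cap by its tab to at least half open (about 50 degrees) and finish while still holding it open in the gripper, so that the bolt can be tightened; do not disturb the jar, the tea box or the brass weight.

Things in the scene. Friction and masses are not known exactly. Their poses are not given: they have to be found in the camera images.
- key_grip (a point): Steel key upright in a slotted stand. Flat bow 36 mm wide (x), 10 thick (y), 44 high, over a shank 14 (x) by 8 (y), 28 long, last 7 tapered; 100 to 160 g. This point: centre of the bow, 22 mm above its lower edge (the shoulder, resting on the stand). z up. Same when turned half round about z. Hold it across the 10 mm; lift 30 mm to clear the stand.
- key_tip (a point): The lower end of the key's shank, on its axis, 50 mm below key_grip; same axes.
- stand: Fixed wooden key stand, 60 (x) x 50 (y) mm, 34 mm high, origin at the centre of its underside; the key's slot is in the middle of its top.
- lock_mouth (a point): Centre of the slot's mouth, in the top of the round lock cylinder (46 mm across) on a fixed grey switch box (85 x 85 x 40 mm); 72 mm above the counter. Slot 16.6 mm along this frame's x, 10.6 mm along its y, 30 mm deep, chamfered 3 mm; z up. The frame turns with the cylinder. Key fully home: its shoulder sits on the mouth, 28 mm of shank inside.
- lock (a joint): Angle of the lock cylinder (rad): starts between 0 and 0.15 (mill on), grows clockwise as seen from above, stop at 1.2 (mill off). The key has about 0.2 rad of play in the slot each way. It stays where it is left; turning takes about 0.06 N m.
- mill: The fixed spice mill: grey deck 160 mm (x) by 500 mm (y, from -150 to +350), top 45 mm above the counter; origin under the middle cap at counter height. x points away from the caps' tabs to their hinges, y along the row to the left. Grinding head at y = +280 mm: 110 mm across, its hopper up to 136 mm across and 242 mm above the counter.
- place_right (a point): Centre of the top of the right-hand bolt cap (y = -100 mm of the mill), a point fixed to the mill with the mill's axes. The three caps look alike: steel disc 48 mm across, top 26 mm above the deck, hinge pin along y at x = +31 mm and 14 mm below this point; at the front an upright grip tab (see place_middle).
- place_middle (a point): The same for the middle cap (y = 0). Every cap's grip tab: 12 mm (x) by 18 mm (y), centred at x = -44 mm from the cap's point, from 12 mm below to 20 mm above it (14 to 46 mm above the deck), on the end of a tongue; free at both its y sides and in front.
- place_left (a point): The same for the left-hand cap (y = +100 mm), 180 mm short of the grinding head.
- dip (a joint): How far the loose bolt and its cap have sunk straight down (m), 0 at rest, up to 0.006; springs back. Which of the three places is the loose one differs from run to run and is not told. It sinks under a push of 1 to 4 N on the cap's disc; the other two are clamped and do not give at all.
- cap (a joint): Opening angle of the loose bolt's cap about its hinge pin (rad), 0 closed, stop at 1.2. The tab swings up and over towards the hinge; it can swivel between fingers that pinch its y sides. A weak spring and its weight (60 g) shut it when let go. The other two caps do not open.
- jar: Bystander: glass jar with a lid, 90 mm across, 130 mm high, origin at the centre of its underside.
- tea_box: Bystander: cardboard box 70 x 110 x 45 mm, origin at the centre of its underside.
- weight: Bystander: brass scale weight 40 mm across, 48 mm high, origin at the centre of its underside.
Not all that is in view belongs to the job. There is more than one size of the part that bears key_grip; the job needs the smaller. What is shaped like the part that bears lock_mouth but purple is not meant.

How it is judged:
By the outcome, as a careful person would: the job done as asked, in the order asked, and still so for the second after the job is handed in, while the arm keeps its last pose, push and grip.
It also fails if it takes over 66 s, if anything falls off the work surface, if the arm or the gripper's body presses on something with over 40 N, if the wrist force passes 120 N, or if a joint passes its speed limit or range.

ROBOT

A 6-joint arm with a two-finger parallel gripper is mounted at the origin on the work surface. World frame = base frame: x ahead of the robot, y to its left, z up, the work surface at z = 0. Lengths are in mm, angles in rad, forces in N, time in s.
With the tool pointing down it reaches from about 375 to 975 mm from the base axis. Payload 3.8 kg.
Tool frame: the origin (TCP) lies at the very end of the fingers, on their centre line; the grasp point (between the pads) lies 19 mm behind it; z points along the fingers, y is the direction in which the jaws open and shut (so a half turn about z gives the same grasp; the last joint's range is limited). The gripper opens to 88 mm and grips with 3 to 60 N. Pads are 18 mm wide; open, the fingers measure 123 mm over their backs; the gripper's body (75 mm by 187 mm) begins 45 mm behind the grasp point.
Start: joints at [-1.342, 0.264, 1.604, -0, 1.274, -0.037], TCP at [177.305, -651.292, 238.706] pointing down, gripper open.
Joint ranges: [-2.63, 2.63], [-0.94, 2.18], [0.31, 2.57], [-1.31, 4.45], [0, 2.66], [-2.55, 2.55]. Speed limits (rad/s): [2.57, 2.57, 3.14, 3.14, 3.14, 3.14].

INTERFACE

Orientations are given as [roll, pitch, yaw] about the fixed x, y, z axes, in that order (R = Rz(yaw) Ry(pitch) Rx(roll)).
In Python, from station import r, cams gives the robot as it stands. The module is installed in compiled form; this text tells all that it offers.
- The arm moves only by the tool apply_moves, never from a script. Its arguments are lists of equal length, an entry for each row: "gripper": the finger opening in cm, from 0 to 8.81; "travel": the shift along the tool's x, y, z in cm, a list of three; "rot": the turn, a rotation vector about the tool's x, y, z in rad, a list of three. In form: {"gripper": [gripper, ...], "travel": [[x, y, z], ...], "rot": [[ax, ay, az], ...]}. A call has 1 to 12 rows; each row is the pose to reach, as a shift and turn from the pose measured when the call began, along the tool's axes at that moment; what a row does not reach only later rows make up. A row lasts 1/12 s, in which the tool goes at most 41.7 mm and 7.16 degrees, less where a joint would pass 70% of its speed; a pose out of reach is approached as far as the arm can. A call with a gripper value outside its range is refused whole. The fingers move at their own pace and stop on an object; "squeeze" is the grip in N (left out, the last holds). Time passes only in rows, so rows that repeat a pose let the fingers close. It gives the time, the measured TCP pose, the force and the opening at its end, in the units of the state.
- r.get_state(): the state, without advancing time (a new reading comes with each control period).
- cams.camera(name): name is "scene" or "top" or "wrist"; returns the picture (384x512x3 uint8, red, green, blue); there is no depth.
- cams.get_calibration(name): a dict with "vertical_fov" (degrees; the focal length in pixels is half the picture's height over the tangent of half this angle, whatever the lens; pixels are square), "cx", "cy" (the principal point, pixels), "position" and "rotation" of the camera in the world. Camera axes: x right, y down, z forward; pixel columns grow to the right and rows downward; lengths in mm; the calibration is good to about 2 mm. A picture is of the moment at which its call begins: read the wrist's pose just before it. get_calibration takes no time and is no camera call; for the wrist camera it gives the pose at the moment of the call.
- r.close_job(): hands the job in, once; it reports no verdict.
The state is a dict: "time_s": time; "qpos": joint angles; "dq": joint speeds; "tau": joint torques, N m; "eef_pos": TCP position; "orientation": TCP orientation; "force": force on the tool from outside, world axes, zero at the start; "ft_torque": the same for the moment, N m; "opening": finger opening in mm.
Only numpy, scipy, OpenCV 4.12 (cv2) and the standard library are available. Lean on these libraries where they do the work, as an engineer would, in place of code of your own. Each camera call takes 0.05 s, during which the arm holds its last target. There are 200 camera calls.

## Working session

There is one attempt and no reset: what is moved stays moved. The work goes in short steps, Python scripts to look and compute and a tool call to move; the robot and the scene stay as the last step left them, time stands still between calls to the robot, and variables do not carry over. Pictures are saved under pics/ and viewed, about 8 in all and at most 12, crops included, and the job is handed in when it is done.

Besides the shell and the picture viewer there is one more tool, called after ">>>" by a JSON object that holds its "name" and its "arguments", one argument or row to a line. apply_moves: Moves the arm, as the interface text tells. Its arguments: {"type":"object","properties":{"gripper":{"type":"array","items":{"type":"number"}},"travel":{"type":"array","items":{"type":"array","items":{"type":"number"}}},"rot":{"type":"array","items":{"type":"array","items":{"type":"number"}}},"squeeze":{"type":"number"}},"required":["gripper","travel","rot"]}

```bash
mkdir -p pics
cat > h.py <<'E'
import numpy as np, cv2
from station import r, cams
from scipy.spatial.transform import Rotation as R
def K(c):
    return 192/np.tan(np.radians(c['vertical_fov'])/2)
def ray(c,u,v):
    f=K(c); d=np.array([(u-c['cx'])/f,(v-c['cy'])/f,1.]); return np.array(c['position']), np.array(c['rotation'])@d
def onz(c,u,v,z):
    p,d=ray(c,u,v); return p+d*(z-p[2])/d[2]
def proj(c,P):
    q=np.array(c['rotation']).T@(np.array(P,float)-c['position']); f=K(c); return np.round([c['cx']+f*q[0]/q[2],c['cy']+f*q[1]/q[2]],1)
def tool():
    s=r.get_state(); return np.array(s['eef_pos']), R.from_euler('xyz',s['orientation']), s
def rel(P,yaw=None):
    p,o,s=tool(); t=o.inv().apply(np.array(P)-p)/10
    a=None
    if yaw is not None:
        g=R.from_euler('xyz',[np.pi,0,yaw]); a=(o.inv()*g).as_rotvec()
    return np.round(t,2),None if a is None else np.round(a,3)
def snap(n,name,crop=None,sc=1):
    im=cams.camera(n)[:,:,::-1]
    np.save(f'pics/{name}.npy',im)
    if crop: im=im[crop[1]:crop[3],crop[0]:crop[2]]
    cv2.imwrite(f'pics/{name}.png',cv2.resize(im,None,fx=sc,fy=sc,interpolation=cv2.INTER_CUBIC))
E
python3 - <<'E'
from h import *
print(r.get_state())
for n in ['scene','top','wrist']:
    print(n,cams.get_calibration(n)); snap(n,n+'0',None,1.5)
E
```

```text
{'time_s': 0.0, 'qpos': array([-1.34192603e+00,  2.64764960e-01,  1.60535124e+00,  3.12667149e-06,
        1.27371313e+00, -3.69092050e-02]), 'dq': array([-4.75297196e-04, -4.94863608e-05,  2.19255087e-03, -3.82197129e-04,
       -3.41064043e-04, -4.54206959e-04]), 'tau': array([ 1.08231805e-03, -5.02103341e+01, -3.56877244e+01,  7.28922151e-02,
        2.91321968e-02, -1.61265307e-04]), 'eef_pos': array([ 177.1291067 , -650.61189882,  237.39234882]), 'orientation': array([-3.13935761e+00, -8.55207976e-05,  2.65778486e-01]), 'force': array([ 0.69772433,  0.45137508, -0.15762768]), 'ft_torque': array([ 0.07226971,  0.0597999 , -0.01011345]), 'opening': 87.9078506234724}
scene {'vertical_fov': 54.702247764817244, 'cx': 258.96601722310214, 'cy': 188.56754930408883, 'position': array([1161.7150873 ,   25.09578112,  750.75637804]), 'rotation': array([-2.42287618e+00,  8.67778014e-04,  1.74366734e+00])}
top {'vertical_fov': 47.18646686648386, 'cx': 254.67414857522886, 'cy': 192.5601218195279, 'position': array([ 504.9805189 ,  -74.24871516, 1077.56585799]), 'rotation': array([-3.06739427,  0.01717758, -1.57719851])}
wrist {'vertical_fov': 59.06171678616518, 'cx': 256.65392975431087, 'cy': 194.5331949643097, 'position': array([ 245.53278691, -633.97590594,  383.80791478]), 'rotation': array([ 2.86499630e+00,  1.74453234e-03, -1.30432322e+00])}
```

View pics/top0.png

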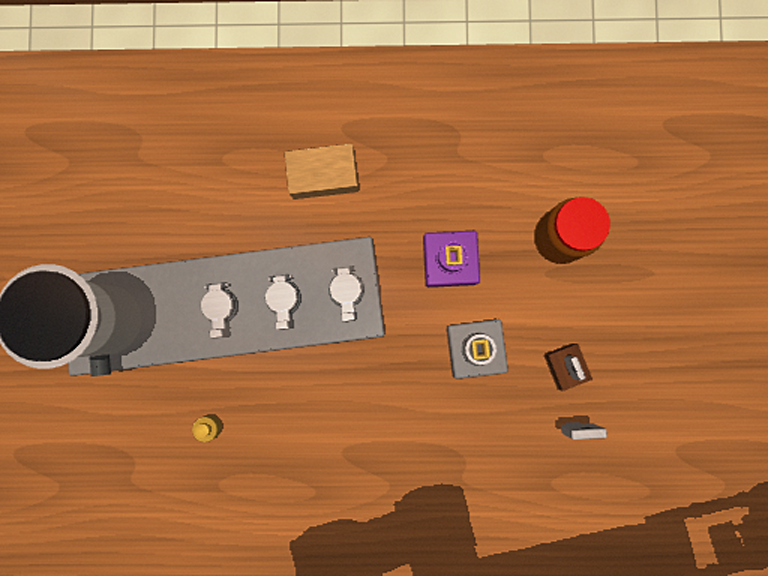

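View pics/scene0.png

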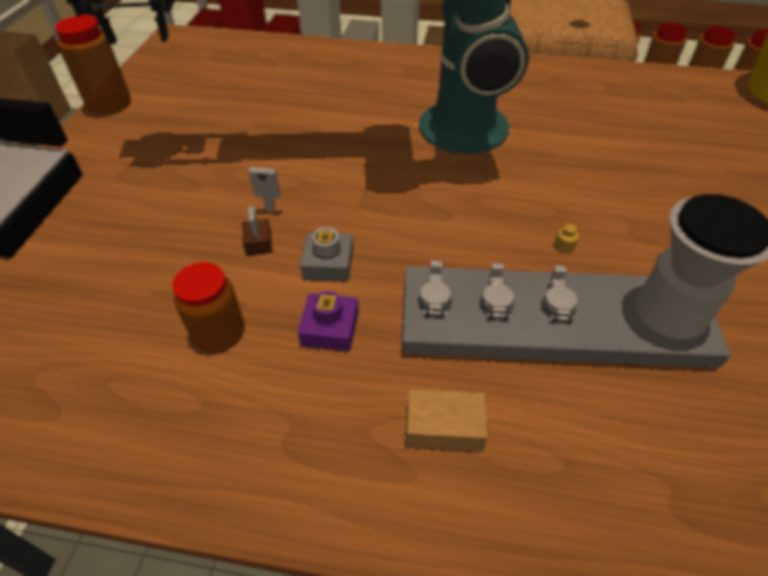

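The top picture shows (1.5x pixels):
- **Key candidates:** one in the wooden stand at (576,368), and a bigger loose one at (585,432).
- **Lock candidates:** the grey box at (481,349), and a purple decoy at (454,257).
- **Caps:** right (346,288), middle (283,297), left (217,306).
- **Mill:** the tabs point down in the image, towards the robot.

I choose the stand key and the grey box, and will check both in one close crop.

```bash
sed -i 's/^def onz/def fix(c):\n    c=dict(c); c["rotation"]=R.from_euler("xyz",c["rotation"]).as_matrix(); return c\ndef onz/' h.py
cat >> h.py <<'E'
def cal(n): return fix(cams.get_calibration(n))
E
python3 - <<'E'
from h import *
c=cal('top')
for n,u,v,z in [('stand',568,367,34),('keytop',576,369,78),('bigkey',588,433,78),('lock',481,349,72),('capR',346,288,71),('capM',283,297,71),('capL',217,306,71),('deckcornerNR',384,335,45),('deckcornerFR',373,237,45),('jar',582,223,130),('tea',320,168,45),('weight',206,428,48)]:
    print(n,onz(c,u/1.5,v/1.5,z).round(1))
a=np.load('pics/top0.npy')[205:300,290:415]
cv2.imwrite('pics/crop1.png',cv2.resize(a,None,fx=6,fy=6,interpolation=cv2.INTER_CUBIC))
E
```

```text
stand [ 457.7 -347.3   34. ]
keytop [ 456.7 -347.6   78. ]
bigkey [ 361.9 -362.7   78. ]
lock [ 487.3 -206.9   72. ]
capR [581.6  -2.3  71. ]
capM [568.5  94.5  71. ]
capL [555.5 196.   71. ]
deckcornerNR [509.5 -59.6  45. ]
deckcornerFR [664.1 -43.3  45. ]
jar [ 668.7 -347.9  130. ]
tea [775.9  40.7  45. ]
weight [367.6 217.   48. ]
```

View pics/crop1.png

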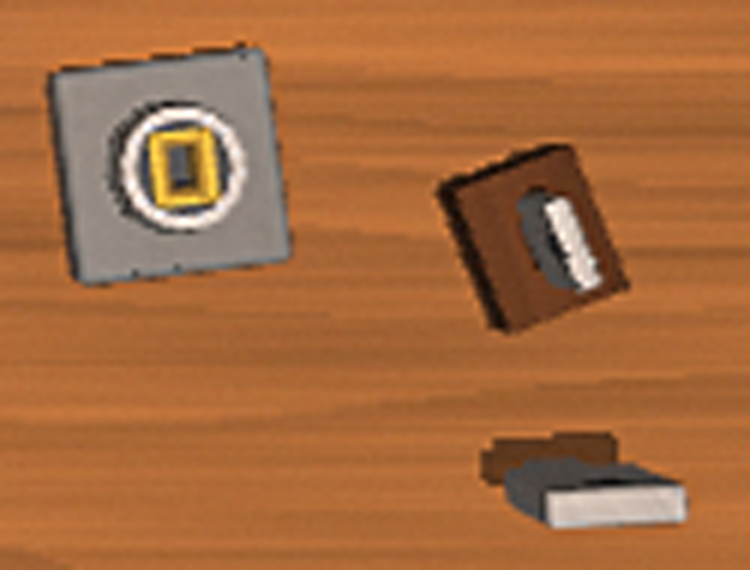

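Run:
```python
from h import *
c=cal('top')
g=lambda u,v,z: onz(c,u/6+290,v/6+205,z)
a,b=g(553,198,78),g(590,292,78); d=a-b; print('key',(a+b)/2,np.linalg.norm(d),np.arctan2(d[1],d[0]))
a,b=g(179,131,72),g(189,205,72); d=a-b; print('lock',(a+b)/2,np.linalg.norm(d),np.arctan2(d[1],d[0]))
a,b=g(50,72,40),g(78,283,40); d=a-b; print('box yaw',np.arctan2(d[1],d[0]))
a,b=g(262,47,40),g(290,260,40); d=a-b; print('box yaw',np.arctan2(d[1],d[0]))
print(rel([457,-347,185],0.37))
```

```text
key [ 457.05466547 -350.42180427   78.        ] 37.34673559551444 0.35002524535271473
lock [ 486.55587906 -206.85514492   72.        ] 28.129162418145174 0.11722474918030223
box yaw 0.11826890801280406
box yaw 0.11092641556789679
(array([ 34.98, -21.95,   5.31]), array([-0.002, -0.   , -0.104]))
```

>>> {"name": "apply_moves", "arguments": {
  "gripper": [5,5,5,5,5,5,5,5,5,5,5,5],
  "travel": [
    [35,-22,5.3],
    [35,-22,5.3],
    [35,-22,5.3],
    [35,-22,5.3],
    [35,-22,5.3],
    [35,-22,5.3],
    [35,-22,5.3],
    [35,-22,5.3],
    [35,-22,5.3],
    [35,-22,5.3],
    [35,-22,5.3],
    [35,-22,5.3]
  ],
  "rot": [
    [0,0,-0.09],
    [0,0,-0.09],
    [0,0,-0.09],
    [0,0,-0.09],
    [0,0,-0.09],
    [0,0,-0.09],
    [0,0,-0.09],
    [0,0,-0.09],
    [0,0,-0.09],
    [0,0,-0.09],
    [0,0,-0.09],
    [0,0,-0.09]
  ]
}}

```text
time_s: 1.15
eef_pos: [458.0, -344.3, 184.3]
orientation: [-3.139, 0.001, 0.36]
force: [-0.2, -0.6, 0.7]
opening: 49.9
```

Run:
```python
from h import *
p,o,s=tool(); print(p,s['orientation'],s['time_s'],s['opening'])
c=cal('wrist'); snap('wrist','w1',None,1.5)
for P in [[457,-350.4,78],[457,-347.3,34],p]: print(proj(c,P)*1.5)
```

```text
[ 458.0119093  -344.26940648  184.30369548] [-3.13861144e+00  5.99758530e-04  3.60343603e-01] 1.15 49.90331452394064
[392.7  294.75]
[387.  272.4]
[379.8 379.5]
```

View pics/w1.png

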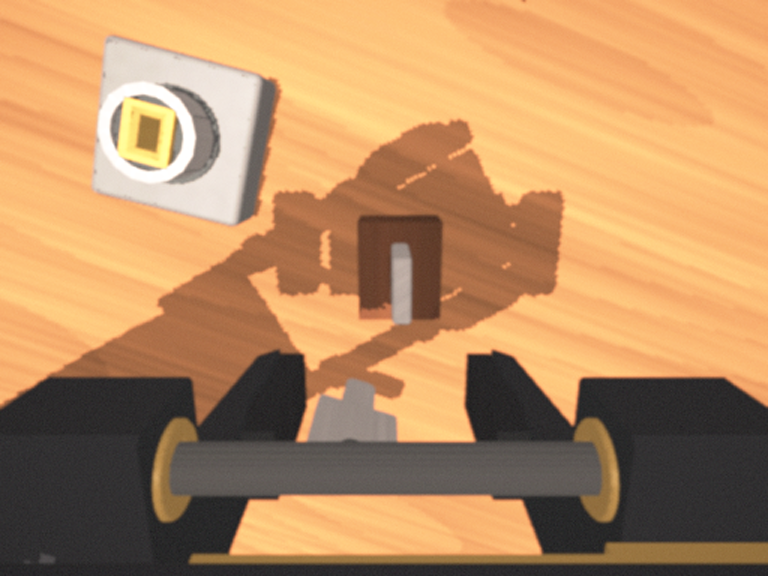

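Run:
```python
from h import *
c=cal('wrist')
g=lambda u,v,z: onz(c,u/1.5,v/1.5,z)
def ax(n,A,B,z):
    a,b=g(*A,z),g(*B,z); d=a-b; print(n,((a+b)/2).round(1),np.linalg.norm(d).round(1),np.arctan2(d[1],d[0]).round(3)); return (a+b)/2
k=ax('key',(401,255),(402,323),78)
ax('lock frame',(148,99),(150,167),72)   
ax('standL',(360,220),(359,318),34);ax('standR',(440,218),(440,318),34)
ax('stand diag',(360,217),(441,318),34)
for q in [(126,97),(174,107),(169,167),(119,157)]: print(g(*q,72).round(1))
print(rel([k[0],k[1],42],0.36))
a=np.load('pics/w1.npy')[20:145,55:185]
cv2.imwrite('pics/crop2.png',cv2.resize(a,None,fx=4.5,fy=4.5,interpolation=cv2.INTER_CUBIC))
```

```text
key [ 460.3 -355.2   78. ] 36.5 0.382
lock frame [ 489.2 -212.5   72. ] 31.8 0.263
standL [ 451.6 -332.9   34. ] 60.4 0.335
standR [ 469.1 -377.9   34. ] 61.5 0.389
stand diag [ 461.3 -356.3   34. ] 79.1 1.028
[ 501.7 -198.4   72. ]
[ 505.3 -220.9   72. ]
[ 477.1 -225.5   72. ]
[ 473.1 -201.2   72. ]
(array([-0.04,  1.02, 14.27]), array([-0.002,  0.001, -0.002]))
```

View pics/crop2.png

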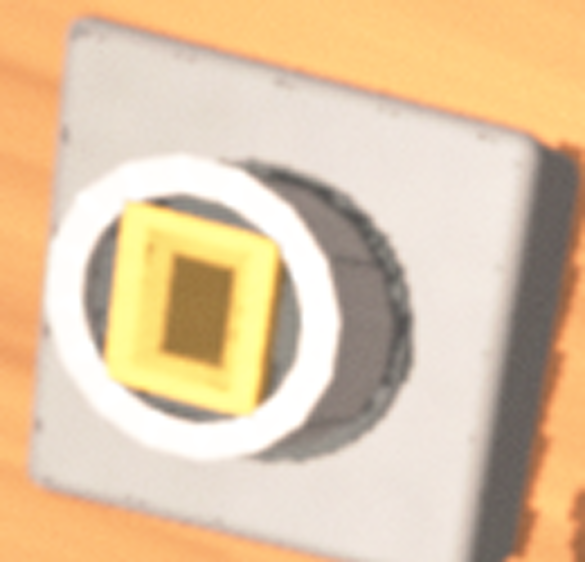

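The slot and frame look fine. The key centre is about (459,-353) with yaw about 0.36. Next I descend and grip.

>>> {"name": "apply_moves", "arguments": {
  "gripper": [5,5,5,5,5,5,2.5,2.5,2.0,1.5,1.2,1.2],
  "travel": [
    [0,0.8,4],
    [0,0.8,8],
    [0,0.8,11],
    [0,0.8,13.5],
    [0,0.8,14.2],
    [0,0.8,14.2],
    [0,0.8,14.2],
    [0,0.8,14.2],
    [0,0.8,14.2],
    [0,0.8,14.2],
    [0,0.8,14.2],
    [0,0.8,14.2]
  ],
  "rot": [
    [0,0,0],
    [0,0,0],
    [0,0,0],
    [0,0,0],
    [0,0,0],
    [0,0,0],
    [0,0,0],
    [0,0,0],
    [0,0,0],
    [0,0,0],
    [0,0,0],
    [0,0,0]
  ],
  "squeeze": 5
}}

```text
time_s: 2.2
eef_pos: [460.4, -353.2, 43.6]
orientation: [-3.141, -0.0, 0.359]
force: [-0.4, 0.6, 1.0]
opening: 13.3
```

Run:
```python
from h import *
p,o,s=tool(); print(p,s['orientation'],s['time_s'],s['opening'],s['force'],s['ft_torque'])
snap('wrist','w2',None,1.5)
```

```text
[ 460.40684635 -353.21418816   43.61518981] [-3.14079111e+00 -9.93076833e-05  3.58580257e-01] 2.2 13.262222548812264 [-0.38065921  0.61452307  1.01537011] [-0.01804035  0.00392031 -0.03486008]
```

View pics/w2.png

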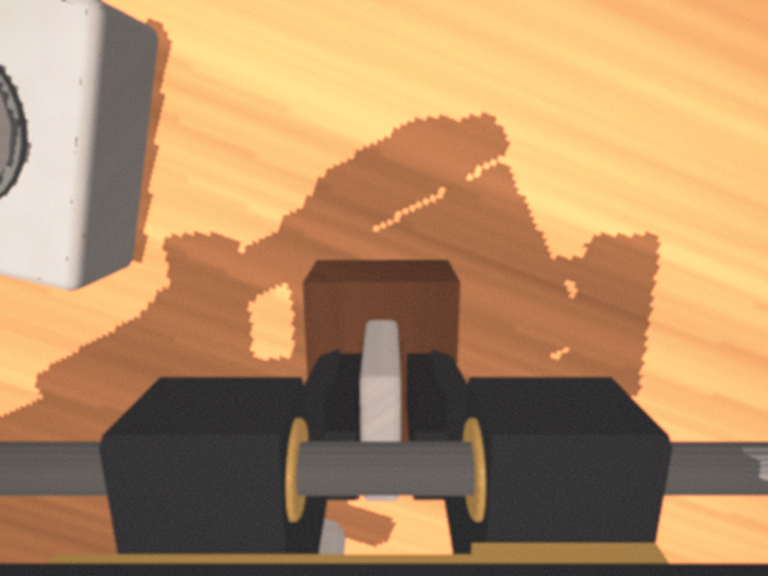

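The key sits between the pads, at column 380 against a pad centre of about 384. Next I close fully and lift.

>>> {"name": "apply_moves", "arguments": {
  "gripper": [0.8,0.6,0.5,0.5,0.5,0.5,0.5,0.5,0.5,0.5,0.5],
  "travel": [
    [0,0,0],
    [0,0,0],
    [0,0,0],
    [0,0,0],
    [0,0,0],
    [0,0,-1],
    [0,0,-3],
    [0,0,-5],
    [0,0,-8],
    [0,0,-8],
    [0,0,-8]
  ],
  "rot": [
    [0,0,0],
    [0,0,0],
    [0,0,0],
    [0,0,0],
    [0,0,0],
    [0,0,0],
    [0,0,0],
    [0,0,0],
    [0,0,0],
    [0,0,0],
    [0,0,0]
  ],
  "squeeze": 35
}}

```text
time_s: 3.17
eef_pos: [461.8, -354.5, 125.9]
orientation: [3.138, -0.002, 0.359]
force: [-0.1, 1.0, -2.2]
opening: 9.5
```

Run:
```python
from h import *
p,o,s=tool(); print(p,s['orientation'],s['time_s'],s['opening'],s['force'],s['ft_torque'])
c=cal('top'); print(proj(c,p),proj(c,[488,-209,72])); snap('top','t2',(290,190,430,295),5)
c=cal('scene'); print(proj(c,p),proj(c,[488,-209,72])); snap('scene','s2')
```

```text
[ 461.76892519 -354.51992718  125.85779218] [ 3.13806335e+00 -2.32643493e-03  3.58630149e-01] 3.1667 9.507662876200872 [-0.11819805  1.01379419 -2.16054149] [-0.00455966 -0.02212062  0.07211506]
[393.3 244.6] [321.6 232.3]
[161.9 128.5] [215.5 157. ]
```

View pics/t2.png

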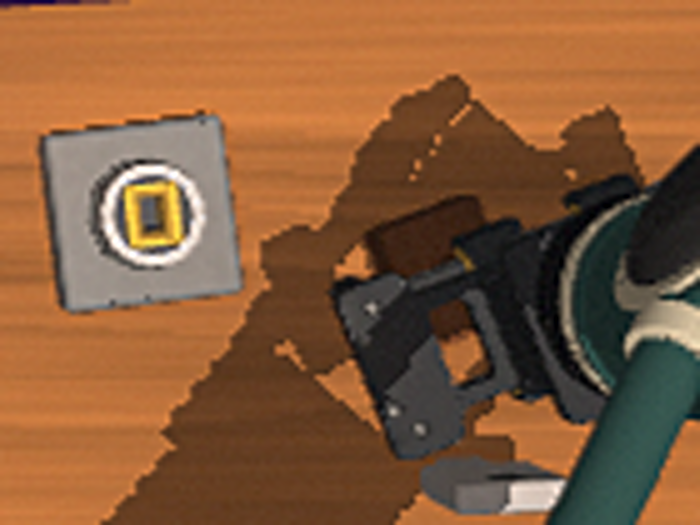

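Run:
```python
from h import *
# w1 pose recomputed: tool-fixed camera transform from the present one
c=cal('wrist'); p,o,s=tool()
Rc=o.as_matrix().T@c['rotation']; t=o.inv().apply(c['position']-p)
o1=R.from_euler('xyz',[-3.13861,0.0006,0.36034]); p1=np.array([458.01,-344.27,184.30])
c['rotation']=o1.as_matrix()@Rc; c['position']=p1+o1.apply(t)
g=lambda u,v: onz(c,55+u/4.5-.4,20+v/4.5-.4,72)
q=[g(*a) for a in [(125,203),(280,240),(255,415),(107,368)]]
print(np.round(q,1),np.mean(q,0))
for a,b in [(0,3),(1,2)]: d=q[a]-q[b]; print(np.arctan2(d[1],d[0]))
d=q[0]-q[1]; print(np.arctan2(-d[0],d[1]))
e=[g(*a) for a in [(50,305),(340,325),(185,155),(195,460)]]; print('ring',(e[0]+e[1])/2,(e[2]+e[3])/2)
print(rel([489.5,-211.5,126],0.1))
```

```text
[[ 501.7 -195.8   72. ]
 [ 505.  -220.3   72. ]
 [ 476.9 -223.2   72. ]
 [ 475.7 -198.6   72. ]] [ 489.81557809 -209.47283266   72.        ]
0.1089272429449825
0.10219993371157804
0.1339147012160797
ring [ 488.91487438 -210.24175227   72.        ] [ 489.15956306 -209.34297361   72.        ]
(array([  7.75, -12.18,  -0.33]), array([-0.002,  0.001,  0.259]))
```

>>> {"name": "apply_moves", "arguments": {
  "gripper": [0.5,0.5,0.5,0.5,0.5,0.5,0.5],
  "travel": [
    [2,-3,-0.3],
    [4,-6,-0.3],
    [6,-9,-0.3],
    [7.8,-12.3,-0.3],
    [7.8,-12.3,-0.3],
    [7.8,-12.3,-0.3],
    [7.8,-12.3,-0.3]
  ],
  "rot": [
    [0,0,0.08],
    [0,0,0.16],
    [0,0,0.25],
    [0,0,0.25],
    [0,0,0.25],
    [0,0,0.25],
    [0,0,0.25]
  ]
}}

```text
time_s: 3.85
eef_pos: [488.7, -209.8, 124.3]
orientation: [-3.139, 0.004, 0.11]
force: [-0.1, 0.4, -1.8]
opening: 9.7
```

Run:
```python
from h import *
p,o,s=tool(); print(p,s['orientation'],s['time_s'],s['opening'],s['force'],s['ft_torque'])
c=cal('wrist'); print(proj(c,[489.3,-209.8,72])*1.5, proj(c,p-[0,0,37.6])*1.5)
snap('wrist','w3',None,1.5)
```

```text
[ 488.68775419 -209.78281546  124.28739079] [-3.13883564  0.00364508  0.10996413] 3.85 9.730022979565131 [-0.1374772   0.40967605 -1.78052641] [-0.01399435 -0.06359115  0.0183798 ]
[381.6 323.1] [381.   337.35]
```

View pics/w3.png

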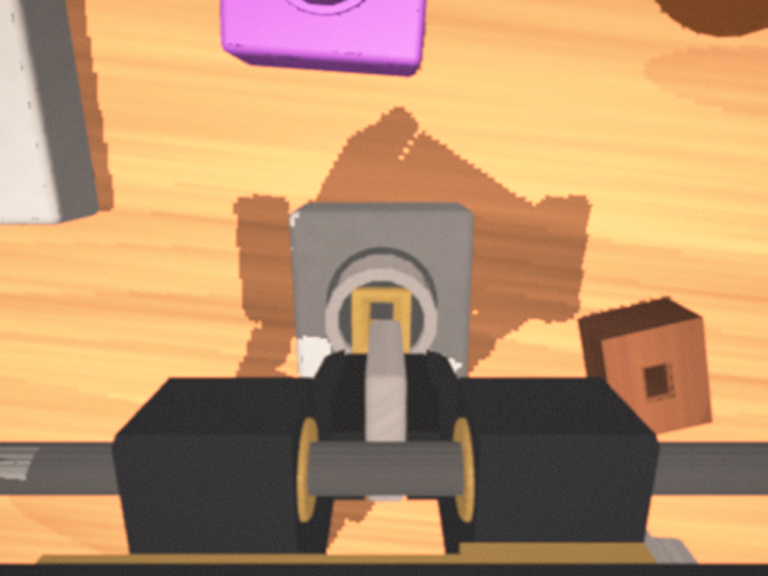

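Run:
```python
from h import *
c=cal('wrist'); p,o,s=tool()
f=lambda x,y,z: proj(c,p+o.apply([x,y,z]))*1.5
print('bow bottom front L/R',f(18,-5,-9.6+19.2),f(18,5,9.6)) 
print('bow top front',f(18,0,9.6-44))
print('tip front',f(7,0,37.6))
for n,P in [('frame far',[489.3+14,-208.3,72]),('ring far',[489.3+23,-207.3,72]),('box far top',[489.3+42,-205,40])]: print(n,proj(c,P)*1.5)
a=np.load('pics/w3.npy')[155:265,185:325]
cv2.imwrite('pics/crop3.png',cv2.resize(a,None,fx=5,fy=5,interpolation=cv2.INTER_CUBIC))
```

```text
bow bottom front L/R [364.65 316.65] [395.55 316.65]
bow top front [378.45 375.3 ]
tip front [380.85 320.55]
frame far [379.8 290.4]
ring far [379.65 268.65]
box far top [379.95 210.9 ]
```

View pics/crop3.png

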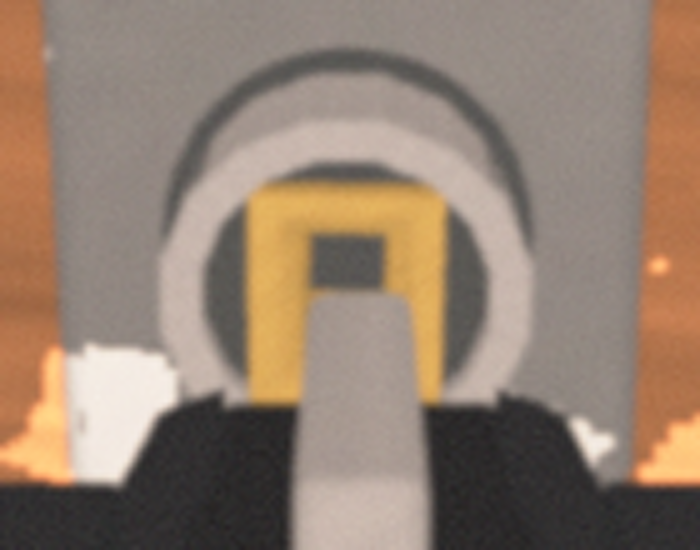

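>>> {"name": "apply_moves", "arguments": {
  "gripper": [0.5,0.5,0.5,0.5,0.5,0.5,0.5],
  "travel": [
    [0.18,-0.17,0],
    [0.18,-0.17,0.5],
    [0.18,-0.17,1.0],
    [0.18,-0.17,1.5],
    [0.18,-0.17,1.9],
    [0.18,-0.17,2.2],
    [0.18,-0.17,2.2]
  ],
  "rot": [
    [0,0,0],
    [0,0,0],
    [0,0,0],
    [0,0,0],
    [0,0,0],
    [0,0,0],
    [0,0,0]
  ]
}}

```text
time_s: 4.48
eef_pos: [489.6, -208.4, 101.5]
orientation: [-3.138, 0.005, 0.108]
force: [-0.3, -0.4, -1.1]
opening: 9.8
```

>>> {"name": "apply_moves", "arguments": {
  "gripper": [0.5,0.5,0.5,0.5,0.5,0.5,0.5],
  "travel": [
    [0.03,0,0.4],
    [0.03,0,0.8],
    [0.03,0,1.2],
    [0.03,0,1.6],
    [0.03,0,1.9],
    [0.03,0,2.0],
    [0.03,0,2.1]
  ],
  "rot": [
    [0,0,0],
    [0,0,0],
    [0,0,0],
    [0,0,0],
    [0,0,0],
    [0,0,0],
    [0,0,0]
  ]
}}

```text
time_s: 5.07
eef_pos: [489.7, -208.2, 81.2]
orientation: [-3.138, 0.005, 0.108]
force: [-4.5, 2.3, 10.1]
opening: 9.7
```

>>> {"name": "apply_moves", "arguments": {
  "gripper": [0.5,0.5,0.5],
  "travel": [
    [0.0,0,0.1],
    [0,0,0.15],
    [0,0,0.15]
  ],
  "rot": [
    [0,0,0],
    [0,0,0],
    [0,0,0]
  ]
}}

```text
time_s: 5.32
eef_pos: [489.7, -208.2, 81.2]
orientation: [-3.138, 0.006, 0.109]
force: [-4.9, 1.9, 8.7]
opening: 9.6
```

>>> {"name": "apply_moves", "arguments": {
  "gripper": [0.5,0.5,0.5,0.5,0.5,0.5,0.5,0.5,0.5,0.5,0.5,0.5],
  "travel": [
    [-0.03,0,0],
    [-0.05,0,0],
    [-0.05,0,0],
    [-0.05,0,0],
    [-0.05,0,0],
    [-0.05,0,0],
    [-0.05,0,0],
    [-0.05,0,0],
    [-0.05,0,0],
    [-0.05,0,0],
    [-0.05,0,0],
    [-0.05,0,0]
  ],
  "rot": [
    [0,0,0.1],
    [0,0,0.2],
    [0,0,0.3],
    [0,0,0.4],
    [0,0,0.5],
    [0,0,0.6],
    [0,0,0.7],
    [0,0,0.8],
    [0,0,0.9],
    [0,0,1.0],
    [0,0,1.1],
    [0,0,1.1]
  ]
}}

```text
time_s: 6.32
eef_pos: [489.5, -208.6, 81.7]
orientation: [3.138, 0.005, -0.994]
force: [-0.6, -1.3, 1.2]
opening: 9.8
```

Run:
```python
from h import *
p,o,s=tool(); print(p,s['orientation'],s['opening'],s['force'],s['ft_torque'],s['qpos'])
```

```text
[ 489.5409672  -208.64350804   81.74219615] [ 3.13844409  0.00511014 -0.99359417] 9.773095844316915 [-0.56294192 -1.30713123  1.22358602] [-0.03342218  0.17471108  0.05393313] [-4.49665303e-01  1.52483839e-01  2.05082009e+00 -6.13334094e-05
  9.44290761e-01  2.11475326e+00]
```

>>> {"name": "apply_moves", "arguments": {
  "gripper": [0.5,0.5,0.5,0.5,0.5],
  "travel": [
    [0,0,0.05],
    [0,0,0.05],
    [0,0,0.05],
    [0,0,0.05],
    [0,0,0.05]
  ],
  "rot": [
    [0,0,0.1],
    [0,0,0.2],
    [0,0,0.25],
    [0,0,0.28],
    [0,0,0.28]
  ]
}}

```text
time_s: 6.73
eef_pos: [489.4, -208.8, 81.7]
orientation: [3.137, 0.004, -1.272]
force: [-2.3, -0.1, 3.1]
opening: 9.8
```

Run:
```python
from h import *
p,o,s=tool(); print(p,s['orientation'],s['opening'],s['force'],s['ft_torque'],s['qpos'][5])
```

```text
[ 489.406946   -208.80257412   81.68699853] [ 3.13679756  0.0039079  -1.2715056 ] 9.796955814303699 [-2.30721192 -0.08372275  3.09924005] [0.08094548 0.40093567 0.10057584] 2.392768141368244
```

Torque has doubled, but I'm not sure it is at the stop, so I turn a little more.

>>> {"name": "apply_moves", "arguments": {
  "gripper": [0.5,0.5,0.5,0.5],
  "travel": [
    [0,0,0.05],
    [0,0,0.1],
    [0,0,0.1],
    [0,0,0.1]
  ],
  "rot": [
    [0,0,0.06],
    [0,0,0.1],
    [0,0,0.11],
    [0,0,0.11]
  ]
}}

```text
time_s: 7.07
eef_pos: [489.4, -208.9, 81.6]
orientation: [3.136, 0.003, -1.378]
force: [-3.3, 1.0, 5.9]
opening: 9.7
```

Run:
```python
from h import *
p,o,s=tool(); print(p,s['orientation'],s['opening'],s['force'],s['ft_torque'],s['qpos'][5])
```

```text
[ 489.35557266 -208.87974897   81.57263517] [ 3.13601966  0.00323044 -1.37799191] 9.657851453079852 [-3.25983426  0.98240326  5.94262801] [0.26333322 0.63616516 0.18443058] 2.499560326783984
```

>>> {"name": "apply_moves", "arguments": {
  "gripper": [2,4,4,4,4,4,4,4,4],
  "travel": [
    [0,0,0],
    [0,0,0],
    [0,0,0],
    [0,0,-2],
    [0,0,-5],
    [0,0,-8],
    [0,0,-11],
    [0,0,-12],
    [0,0,-12]
  ],
  "rot": [
    [0,0,0],
    [0,0,0],
    [0,0,0],
    [0,0,0],
    [0,0,0],
    [0,0,0],
    [0,0,0],
    [0,0,0],
    [0,0,0]
  ]
}}

```text
time_s: 7.82
eef_pos: [492.4, -210.2, 205.1]
orientation: [-3.141, -0.001, -1.377]
force: [0.7, -0.6, -0.4]
opening: 39.6
```

Run:
```python
from h import *
p,o,s=tool(); print(p,s['orientation'],s['time_s'],s['opening'],s['force'],s['ft_torque'],s['qpos'])
c=cal('wrist'); print(proj(c,[489.7,-208.5,72]))
snap('wrist','w4',None,1.5)
```

```text
[ 492.43387788 -210.19491145  205.14872436] [-3.14129428e+00 -1.06197777e-03 -1.37733140e+00] 7.8167 39.646475134143515 [ 0.66453314 -0.55099728 -0.43290029] [ 0.06732804 -0.02162605  0.02368975] [-4.49531283e-01  2.36310812e-02  1.94037291e+00 -7.26705351e-04
  1.17671321e+00  2.49887502e+00]
[259.8 188.7]
```

View pics/w4.png

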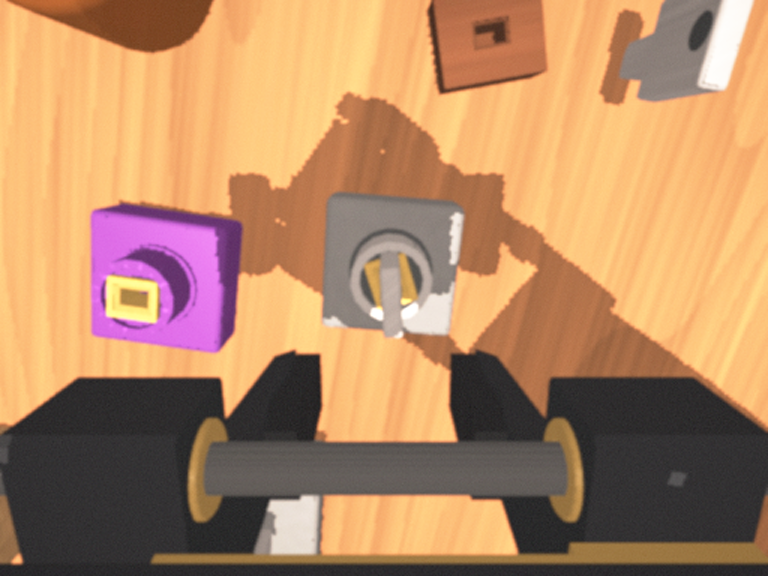

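Run:
```python
from h import *
c=cal('wrist'); im=np.load('pics/w4.npy').astype(np.uint8); h=cv2.cvtColor(im,cv2.COLOR_BGR2HSV)
m=((h[...,0]>17)&(h[...,0]<32)&(h[...,1]>120)&(h[...,2]>100)); m[:,:230]=0; m[:,295:]=0; m[:160]=0; m[215:]=0
v,u=np.nonzero(m); print(len(u))
P=np.array([onz(c,a,b,72)[:2] for a,b in zip(u,v)])
(ce,sz,an)=cv2.minAreaRect(P.astype(np.float32)); print(ce,sz,an, np.radians(an), np.radians(an-90))
# left and right outer edges
e=[]
for row in range(v.min(),v.max()+1,3):
    k=u[v==row]; print(row,k.min(),k.max(),len(k))
```

```text
367
(487.81024169921875, -209.60110473632812) (24.049110412597656, 28.295114517211914) 27.356531143188477 0.47746154037300725 -1.0933347864218894
169 267 267 1
172 267 270 4
175 246 271 12
178 244 272 13
181 244 273 14
184 245 273 13
187 246 275 14
190 247 275 13
193 248 276 13
196 249 276 12
199 250 276 11
202 251 252 2
```

The lock frame's long axis is at -1.093 rad against a box yaw of +0.115, so it has turned about 1.2 rad and is at the stop. The key is upright in the cylinder. Next is the mill.

Run:
```python
from h import *
print(rel([525,95,205],0.115))
```

```text
(array([-29.23,  -9.18,  -0.23]), array([ 1.000e-03,  3.000e-03, -1.493e+00]))
```

>>> {"name": "apply_moves", "arguments": {
  "gripper": [4,0,0,0,0,0,0,0,0,0,0,0],
  "travel": [
    [-2.4,-0.8,-0.2],
    [-4.8,-1.6,-0.2],
    [-7.2,-2.4,-0.2],
    [-10,-3.2,-0.2],
    [-13,-4,-0.2],
    [-16,-5,-0.2],
    [-19,-6,-0.2],
    [-22,-7,-0.2],
    [-25,-8,-0.2],
    [-29.2,-9.2,-0.2],
    [-29.2,-9.2,-0.2],
    [-29.2,-9.2,-0.2]
  ],
  "rot": [
    [0,0,-0.12],
    [0,0,-0.24],
    [0,0,-0.37],
    [0,0,-0.49],
    [0,0,-0.62],
    [0,0,-0.74],
    [0,0,-0.87],
    [0,0,-1.0],
    [0,0,-1.12],
    [0,0,-1.25],
    [0,0,-1.37],
    [0,0,-1.49]
  ]
}}

```text
time_s: 8.87
eef_pos: [523.5, 97.2, 201.4]
orientation: [-3.14, 0.008, 0.123]
force: [0.2, -0.3, 0.0]
opening: 0.6
```

Run:
```python
from h import *
p,o,s=tool(); print(p,s['orientation'],s['time_s'],s['opening'],s['force'])
c=cal('wrist'); 
for P in [[583,-4,71],[570,93,71],[557,193,71],p]: print(proj(c,P)*1.5)
snap('wrist','w5',None,1.5)
```

```text
[523.45999704  97.19760639 201.36680974] [-3.13999363  0.00806638  0.12325708] 8.8667 0.5597745268854198 [ 0.18383601 -0.34036235  0.0369322 ]
[583.8  192.15]
[400.8 193.8]
[212.7  194.85]
[379.95 380.55]
```

View pics/w5.png

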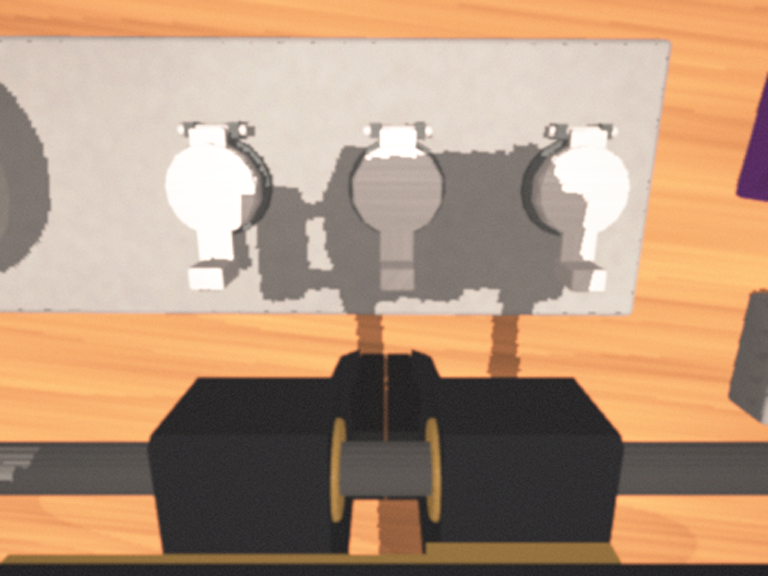

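Run:
```python
from h import *
c=cal('wrist')
for n,u,v,ut,vt in [('L',210,188,207,279),('M',397,190,397,276),('R',584,189,588,279)]:
    print(n,onz(c,(u-4)/1.5,v/1.5,71).round(1),'tab top',onz(c,(ut-4)/1.5,vt/1.5,91).round(1))
a,b=onz(c,100/1.5,312/1.5,45),onz(c,632/1.5,313/1.5,45); d=a-b; print('yaw',np.arctan2(-d[0],d[1]))
a,b=onz(c,206/1.5,188/1.5,71),onz(c,580/1.5,189/1.5,71); d=a-b; print('yaw',np.arctan2(-d[0],d[1]),np.linalg.norm(d))
m=onz(c,393/1.5,190/1.5,71); print(rel([m[0],m[1],85]))
```

```text
L [559.6 195.8  71. ] tab top [515.1 189.3  91. ]
M [571.4  96.6  71. ] tab top [529.4  91.3  91. ]
R [584.7  -2.4  71. ] tab top [540.6  -7.6  91. ]
yaw 0.12667895502313598
yaw 0.12577218309526061 199.71738600880133
(array([ 4.86,  0.59, 11.59]), None)
```

The picture shows discs at L (210,188), M (397,190) and R (584,189), with tabs below them around row 277. The mill yaw is 0.126. I tap the middle cap first.

>>> {"name": "apply_moves", "arguments": {
  "gripper": [0,0,0,0,0,0,0],
  "travel": [
    [4.9,0.6,0],
    [4.9,0.6,4],
    [4.9,0.6,8],
    [4.9,0.6,11],
    [4.9,0.6,12],
    [4.9,0.6,12.3],
    [4.9,0.6,12.3]
  ],
  "rot": [
    [0,0,0],
    [0,0,0],
    [0,0,0],
    [0,0,0],
    [0,0,0],
    [0,0,0],
    [0,0,0]
  ]
}}

```text
time_s: 9.5
eef_pos: [570.6, 96.1, 76.5]
orientation: [-3.14, 0.011, 0.126]
force: [0.4, -0.2, 0.0]
opening: 0.5
```

>>> {"name": "apply_moves", "arguments": {
  "gripper": [0,0,0,0,0,0],
  "travel": [
    [0,0,0.2],
    [0,0,0.4],
    [0,0,0.55],
    [0,0,0.65],
    [0,0,0.75],
    [0,0,0.75]
  ],
  "rot": [
    [0,-0.01,0],
    [0,-0.01,0],
    [0,-0.01,0],
    [0,-0.01,0],
    [0,-0.01,0],
    [0,-0.01,0]
  ]
}}

```text
time_s: 10.0
eef_pos: [571.8, 96.3, 71.5]
orientation: [-3.14, 0.019, 0.126]
force: [-3.2, -0.4, 7.9]
opening: 0.2
```

Middle cap: 7.9 N with no sinking, so it is clamped. Next is the right cap.

>>> {"name": "apply_moves", "arguments": {
  "gripper": [0,0,0,0,0,0,0,0,0],
  "travel": [
    [0,0,-1.5],
    [0,3,-1.5],
    [0,6,-1.5],
    [0,10,-1.5],
    [0,10,-1],
    [0,10,-0.6],
    [0,10,-0.2],
    [0,10,0.1],
    [0,10,0.3]
  ],
  "rot": [
    [0,0.02,0],
    [0,0.02,0],
    [0,0.02,0],
    [0,0.02,0],
    [0,0.02,0],
    [0,0.02,0],
    [0,0.02,0],
    [0,0.02,0],
    [0,0.02,0]
  ]
}}

```text
time_s: 10.75
eef_pos: [584.2, -2.4, 71.3]
orientation: [-3.141, -0.0, 0.128]
force: [-14.1, -2.4, 33.3]
opening: 0.3
```

>>> {"name": "apply_moves", "arguments": {
  "gripper": [0,0,0],
  "travel": [
    [0,0,0.1],
    [0,0,0.15],
    [0,0,0.15]
  ],
  "rot": [
    [0,0,0],
    [0,0,0],
    [0,0,0]
  ]
}}

```text
time_s: 11.0
eef_pos: [584.8, -1.0, 71.4]
orientation: [-3.141, -0.001, 0.13]
force: [-3.5, -0.1, 10.5]
opening: 0.3
```

Right cap: clamped too (71.4 mm under 10 to 33 N). I tap the left one more gently.

>>> {"name": "apply_moves", "arguments": {
  "gripper": [0,0,0,0,0,0,0,0,0,0],
  "travel": [
    [0,0,-1.5],
    [0,-3,-1.5],
    [0,-6,-1.5],
    [0,-10,-1.5],
    [0,-14,-1.5],
    [0,-17,-1.5],
    [0,-19.8,-1.5],
    [0,-19.8,-1],
    [0,-19.8,-0.5],
    [0,-19.8,-0.5]
  ],
  "rot": [
    [0,0,0],
    [0,0,0],
    [0,0,0],
    [0,0,0],
    [0,0,0],
    [0,0,0],
    [0,0,0],
    [0,0,0],
    [0,0,0],
    [0,0,0]
  ]
}}

```text
time_s: 11.83
eef_pos: [557.4, 195.5, 74.6]
orientation: [3.141, 0.002, 0.132]
force: [-0.7, 0.1, 0.5]
opening: 0.4
```

>>> {"name": "apply_moves", "arguments": {
  "gripper": [0,0,0,0,0,0],
  "travel": [
    [0,0,0.2],
    [0,0,0.4],
    [0,0,0.6],
    [0,0,0.8],
    [0,0,0.8],
    [0,0,0.8]
  ],
  "rot": [
    [0,0,0],
    [0,0,0],
    [0,0,0],
    [0,0,0],
    [0,0,0],
    [0,0,0]
  ]
}}

```text
time_s: 12.33
eef_pos: [557.4, 194.7, 66.6]
orientation: [3.141, 0.002, 0.131]
force: [-1.8, -1.6, 2.5]
opening: 0.4
```

The left cap sank about 4.5 mm under 2.5 N, so it is the loose one. Next I rise, open the fingers, straddle its tab and close gently.

>>> {"name": "apply_moves", "arguments": {
  "gripper": [0,3.8,3.8,3.8,3.8,3.8,3.8,3.8,3.8],
  "travel": [
    [0,0,-3.2],
    [0,0,-3.6],
    [-2,0,-3.6],
    [-4.2,-0.1,-3.6],
    [-4.2,-0.1,-3.6],
    [-4.2,-0.1,-2.5],
    [-4.2,-0.1,-1.0],
    [-4.2,-0.1,0.1],
    [-4.2,-0.1,0.1]
  ],
  "rot": [
    [0,0,0],
    [0,0,0],
    [0,0,0],
    [0,0,0],
    [0,0,0],
    [0,0,0],
    [0,0,0],
    [0,0,0],
    [0,0,0]
  ],
  "squeeze": 5
}}

```text
time_s: 13.08
eef_pos: [514.3, 189.6, 62.5]
orientation: [3.14, 0.006, 0.131]
force: [-0.9, 0.2, -1.0]
opening: 38.1
```

Run:
```python
from h import *
p,o,s=tool(); print(p,s['orientation'],s['time_s'],s['opening'],s['force'])
print(rel([516,190.3,64],.126))
snap('wrist','w6',(130,150,400,384),2.5)
```

```text
[514.2665004  189.59548282  62.49441499] [3.13965428 0.00648186 0.13122776] 13.0833 38.0671458088405 [-0.90914876  0.17625091 -0.9772142 ]
(array([ 0.18, -0.05, -0.15]), array([0.002, 0.006, 0.005]))
```

View pics/w6.png

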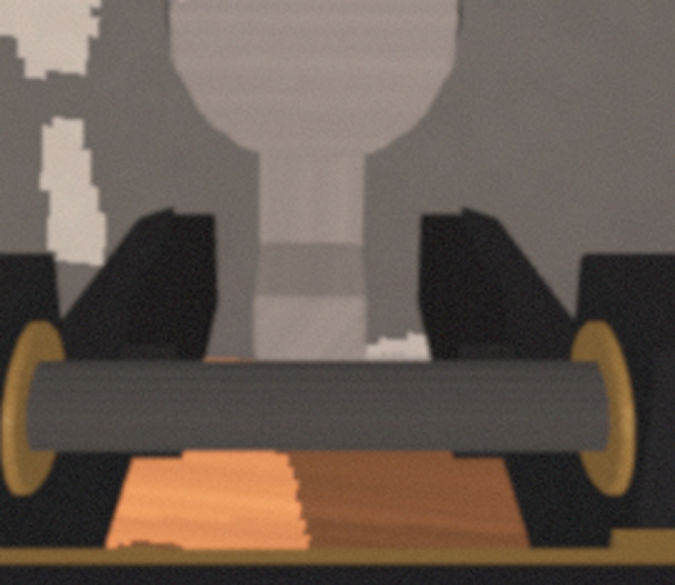

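The tab (cols 255–365) sits nicely between the fingers (216–420), about 1 mm left of centre. I shift 1 mm and close.

>>> {"name": "apply_moves", "arguments": {
  "gripper": [2.6,2.2,1.9,1.6,1.4,1.4,1.4,1.4],
  "travel": [
    [0.15,-0.1,-0.15],
    [0.15,-0.1,-0.15],
    [0.15,-0.1,-0.15],
    [0.15,-0.1,-0.15],
    [0.15,-0.1,-0.15],
    [0.15,-0.1,-0.15],
    [0.15,-0.1,-0.15],
    [0.15,-0.1,-0.15]
  ],
  "rot": [
    [0,0,0],
    [0,0,0],
    [0,0,0],
    [0,0,0],
    [0,0,0],
    [0,0,0],
    [0,0,0],
    [0,0,0]
  ],
  "squeeze": 12
}}

```text
time_s: 13.8
eef_pos: [517.0, 191.2, 65.5]
orientation: [3.14, 0.004, 0.131]
force: [1.9, 0.2, -0.5]
opening: 18.1
```

```bash
cat > arc.py <<'E'
from h import *
import sys
# args: thetas; mill yaw .126, grasp frozen at g0
p,o,s=tool(); print(p.round(1),s['orientation'],s['opening'],s['force'].round(1),s['ft_torque'].round(2))
yaw=.13; ex=np.array([np.cos(.126),np.sin(.126),0]); ez=np.array([0,0,1.])
H=np.array([559.6,195.8,57])+31*ex
import os
if not os.path.exists('g0.npy'):
    g=p-19*o.apply([0,0,1]); np.save('g0.npy',g)
g=np.load('g0.npy'); d=g-H; a,b=-d@ex,d@ez; lat=d-(d@ex)*ex-(d@ez)*ez
print('a,b',a,b,lat)
for th in map(float,sys.argv[1:]):
    t=.4*th
    O=R.from_euler('xyz',[np.pi,t,yaw])
    G=H+lat+(-a*np.cos(th)+b*np.sin(th))*ex+(a*np.sin(th)+b*np.cos(th))*ez
    P=G+19*O.apply([0,0,1])
    print(th,(o.inv().apply(P-p)/10).round(2),(o.inv()*O).as_rotvec().round(2),P.round(1))
E
python3 arc.py .06 .12 .18 .24 .3 .36 .42 .48 .54
```

```text
[517.  191.2  65.5] [3.14008299 0.00369447 0.13117949] 18.08043610770665 [ 1.9  0.2 -0.5] [-0.01 -0.46 -0.09]
a,b 73.82177692150645 27.54426925150142 [-0.09820966  0.77531259  0.        ]
0.06 [ 0.14 -0.   -0.44] [ 0.   -0.02  0.  ] [518.3 191.4  69.9]
0.12 [ 0.3   0.   -0.87] [ 0.   -0.04  0.  ] [519.9 191.6  74.2]
0.18 [ 0.48  0.   -1.28] [ 0.   -0.07  0.  ] [521.7 191.8  78.4]
0.24 [ 0.68  0.   -1.69] [ 0.   -0.09  0.  ] [523.8 192.   82.4]
0.3 [ 0.92  0.01 -2.08] [ 0.   -0.12  0.  ] [526.1 192.3  86.3]
0.36 [ 1.17  0.01 -2.45] [ 0.   -0.14  0.  ] [528.6 192.7  90. ]
0.42 [ 1.44  0.01 -2.8 ] [ 0.   -0.16  0.  ] [531.4 193.   93.5]
0.48 [ 1.74  0.01 -3.14] [ 0.   -0.19  0.  ] [534.3 193.4  96.9]
0.54 [ 2.05  0.01 -3.46] [ 0.   -0.21  0.  ] [537.5 193.8 100. ]
```

Gripped at 18.1 mm, the tab's width. I lift along the arc with a bit more squeeze.

>>> {"name": "apply_moves", "arguments": {
  "gripper": [1.4,1.4,1.4,1.4,1.4,1.4,1.4,1.4,1.4,1.4],
  "travel": [
    [0.14,0,-0.44],
    [0.3,0,-0.87],
    [0.48,0,-1.28],
    [0.68,0,-1.69],
    [0.92,0,-2.08],
    [1.17,0,-2.45],
    [1.44,0,-2.8],
    [1.74,0,-3.14],
    [2.05,0,-3.46],
    [2.05,0,-3.46]
  ],
  "rot": [
    [0,-0.02,0],
    [0,-0.04,0],
    [0,-0.07,0],
    [0,-0.09,0],
    [0,-0.12,0],
    [0,-0.14,0],
    [0,-0.16,0],
    [0,-0.19,0],
    [0,-0.21,0],
    [0,-0.21,0]
  ],
  "squeeze": 18
}}

```text
time_s: 14.63
eef_pos: [535.6, 193.5, 99.6]
orientation: [3.14, 0.22, 0.131]
force: [-4.4, -1.7, 1.4]
opening: 18.0
```

```bash
python3 arc.py .6 .66 .72 .78 .84 .9 .96 1.02 1.08
```

```text
[535.6 193.5  99.6] [3.13955165 0.22020723 0.13053765] 18.028112982470432 [-4.4 -1.7  1.4] [-0.17  0.93 -0.08]
a,b 73.82177692150645 27.54426925150142 [-0.09820966  0.77531259  0.        ]
0.6 [ 0.44 -0.   -0.45] [ 0.   -0.02  0.  ] [540.8 194.2 103. ]
0.66 [ 0.72  0.   -0.79] [ 0.   -0.04  0.  ] [544.2 194.6 105.7]
0.72 [ 1.02  0.   -1.11] [ 0.   -0.07  0.  ] [547.9 195.1 108.2]
0.78 [ 1.34  0.01 -1.41] [ 0.   -0.09  0.  ] [551.6 195.6 110.4]
0.84 [ 1.68  0.01 -1.69] [ 0.   -0.12  0.  ] [555.5 196.  112.4]
0.9 [ 2.03  0.01 -1.95] [ 0.   -0.14  0.  ] [559.5 196.5 114.2]
0.96 [ 2.4   0.01 -2.19] [ 0.   -0.16  0.  ] [563.6 197.1 115.7]
1.02 [ 2.78  0.02 -2.4 ] [ 0.   -0.19  0.  ] [567.7 197.6 116.9]
1.08 [ 3.18  0.02 -2.58] [ 0.   -0.21  0.  ] [571.9 198.1 117.8]
```

Holding steady at 18.0 mm with small forces. I continue the arc.

>>> {"name": "apply_moves", "arguments": {
  "gripper": [1.4,1.4,1.4,1.4,1.4,1.4,1.4,1.4,1.4,1.4],
  "travel": [
    [0.44,0,-0.45],
    [0.72,0,-0.79],
    [1.02,0,-1.11],
    [1.34,0,-1.41],
    [1.68,0,-1.69],
    [2.03,0,-1.95],
    [2.4,0,-2.19],
    [2.78,0,-2.4],
    [3.0,0,-2.5],
    [3.0,0,-2.5]
  ],
  "rot": [
    [0,-0.02,0],
    [0,-0.04,0],
    [0,-0.07,0],
    [0,-0.09,0],
    [0,-0.12,0],
    [0,-0.14,0],
    [0,-0.16,0],
    [0,-0.19,0],
    [0,-0.2,0],
    [0,-0.2,0]
  ]
}}

```text
time_s: 15.47
eef_pos: [569.6, 197.8, 116.9]
orientation: [3.139, 0.422, 0.13]
force: [-2.1, -1.3, 1.7]
opening: 17.2
```

```bash
python3 arc.py 1.0 1.06
python3 - <<'E'
from h import *
w=cv2.resize(cams.camera('wrist')[:,:,::-1],None,fx=.85,fy=.85)
s=cams.camera('scene')[:,:,::-1]
s=cv2.resize(s[90:270,110:500],None,fx=1.7,fy=1.7,interpolation=cv2.INTER_CUBIC)[:, :660]
q=np.zeros((w.shape[0]*0+326+306-32,663,3),np.uint8); w=w[40:334]; q[:294,:w.shape[1]]=w; q[294:600,:s.shape[1]]=s[:306]
cv2.imwrite('pics/fin.png',q); print(q.shape,r.get_state()['time_s'])
E
```

```text
[569.6 197.8 116.9] [3.1389573  0.42224462 0.12971479] 17.19634703006769 [-2.1 -1.3  1.7] [-0.14  0.5  -0.04]
a,b 73.82177692150645 27.54426925150142 [-0.09820966  0.77531259  0.        ]
1.0 [-0.28 -0.01  0.17] [ 0.    0.02 -0.  ] [566.3 197.4 116.5]
1.06 [ 0.06 -0.   -0.1 ] [ 0. -0. -0.] [570.5 197.9 117.5]Traceback (most recent call last):
  File "<stdin>", line 5, in <module>
ValueError: could not broadcast input array from shape (286,435,3) into shape (294,435,3)
```

>>> {"name": "apply_moves", "arguments": {
  "gripper": [1.4,1.4,1.4],
  "travel": [
    [0,0,0],
    [0,0,0],
    [0,0,0]
  ],
  "rot": [
    [0,0,0],
    [0,0,0],
    [0,0,0]
  ]
}}

```text
time_s: 15.82
eef_pos: [569.3, 197.7, 117.5]
orientation: [3.139, 0.42, 0.13]
force: [-2.1, -2.0, 1.9]
opening: 17.9
```

Run:
```python
from h import *
w=cams.camera('wrist')[:,:,::-1]; s=cams.camera('scene')[:,:,::-1]
np.save('pics/wf.npy',w); np.save('pics/sf.npy',s)
p,o,st=tool(); print(proj(cal('scene'),p),proj(cal('wrist'),p),st['opening'],st['force'])
s=cv2.resize(s[100:228,300:470],None,fx=3,fy=3,interpolation=cv2.INTER_CUBIC)
q=np.zeros((384,512+510,3),np.uint8); q[:,:512]=w; q[:,512:]=s
cv2.imwrite('pics/fin2.png',cv2.resize(q,None,fx=.78,fy=.78))
```

```text
[379.2 188.6] [253.2 253.3] 17.671280222060798 [-2.89344771 -1.9160439   1.43747453]
```

Run:
```python
from h import *
yw=.126; ex=np.array([np.cos(yw),np.sin(yw),0]); ey=np.array([-np.sin(yw),np.cos(yw),0]); ez=np.array([0,0,1.])
H=np.array([559.6,195.8,57])+31*ex
P=lambda a,y,b,t: H+y*ey+(-a*np.cos(t)+b*np.sin(t))*ex+(a*np.sin(t)+b*np.cos(t))*ez
for cam,f in [('scene','sf'),('wrist','wf')]:
    c=cal(cam); im=cv2.cvtColor(np.load(f'pics/{f}.npy').astype(np.uint8),cv2.COLOR_BGR2GRAY).astype(np.uint8)
    ph=np.linspace(0,6.28,60)
    e=cv2.GaussianBlur(im,(0,0),.8).astype(float); gx=cv2.Sobel(e,-1,1,0);gy=cv2.Sobel(e,-1,0,1); g=np.hypot(gx,gy)
    print(cam)
    for t in np.arange(.5,1.21,.1):
        q=np.array([proj(c,P(31+24*np.cos(k),24*np.sin(k),14,t)) for k in ph])
        v=cv2.remap(g.astype(np.float32),q[:,0].astype(np.float32)[None],q[:,1].astype(np.float32)[None],1)
        m=np.zeros_like(im); cv2.fillPoly(m,[q.astype(int)],1)
        print(t.round(1),'edge',v.mean().round(1),'inside mean/std',im[m>0].mean().round(0),im[m>0].std().round(0),q.mean(0).round(0))
```

```text
scene
0.5 edge 46.5 inside mean/std 73.0 22.0 [375. 198.]
0.6 edge 48.7 inside mean/std 73.0 22.0 [376. 198.]
0.7 edge 53.6 inside mean/std 74.0 21.0 [376. 199.]
0.8 edge 58.0 inside mean/std 75.0 20.0 [377. 200.]
0.9 edge 61.0 inside mean/std 77.0 18.0 [377. 200.]
1.0 edge 69.2 inside mean/std 79.0 15.0 [377. 201.]
1.1 edge 74.6 inside mean/std 82.0 10.0 [378. 202.]
1.2 edge 58.7 inside mean/std 84.0 8.0 [378. 204.]
wrist
0.5 edge 41.3 inside mean/std 192.0 20.0 [255. 205.]
0.6 edge 40.8 inside mean/std 192.0 21.0 [255. 204.]
0.7 edge 38.5 inside mean/std 193.0 20.0 [255. 202.]
0.8 edge 35.8 inside mean/std 194.0 17.0 [255. 200.]
0.9 edge 38.2 inside mean/std 195.0 13.0 [255. 197.]
1.0 edge 40.8 inside mean/std 196.0 9.0 [255. 193.]
1.1 edge 57.4 inside mean/std 195.0 11.0 [255. 188.]
1.2 edge 45.6 inside mean/std 194.0 16.0 [255. 183.]
```

Both cameras' edge fits peak at about 1.1 rad, so the cap is open to about 60° and held. I hand in.

```bash
python3 -c "
from station import r
print(r.close_job()); s=r.get_state(); print(s['time_s'],s['opening'],s['force'])"
```

```text
the job is handed in; nothing more can be done
None
the job is handed in; nothing more can be done
```

The mill is switched off, and the loose cap is the left one. I handed in at about 16 s with it held open in the gripper at about 1.05–1.1 rad (60°).

- **Key and lock:** I took the smaller key from its stand and pushed it home in the grey lock; it stopped at the expected depth under about 9 N. I turned it clockwise until the torque reached 0.18 N m, well above the 0.06 needed to turn it. A wrist picture put the cylinder about 1.2 rad from the box, which is the stop.
- **Taps:** The middle and right caps did not give. The right one took a brief 33 N because I came down too fast. The left one sank about 4.5 mm under 2.5 N.
- **Cap:** I pinched the left tab at its 18 mm width and lifted along the arc. The opening then read 17.2–17.9 mm against a 14 mm target, so the tab is still held. Edge fits in the scene and wrist pictures both peaked near 1.1 rad.
- **Not checked:**
    - My picture allowance was used up, so I could not look at the final state by eye.
    - I did not re-check the jar, tea box and weight afterwards. The arm never went near them.
- **Disagreement:** The top and wrist cameras disagreed by 3–5 mm. I relied on the wrist camera, corrected by about 2 mm sideways.

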